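# Seat the shelf-sitter rooster on the stall's stepped stand

### The job

Pick up the cast-iron rooster with the stepped foot, which leans back on the table (not the flat-footed hen), and set it down without dropping it in the marked middle place of the two-tier white wooden stand, so that it stands level: ledge on the upper tier, heel on the lower tier close in front of the step, square to it. Let go, then rest the fingertips on its back from above to check that it does not rock, and leave it standing. Do not knock over or shift the candlestick and the jar on either side of the place.

Things in the scene. Friction and masses are not known exactly. Their poses are not given: they have to be found in the camera images.
- rooster: Dark iron, 0.55 kg, 110 mm long, 105 tall. Origin: inner corner of the foot's step, mid-width; x to the head, z up. Foot 45 wide: ledge x -58 to 0, underside z 0; heel x 0 to 30, underside z -14. Body a slab 26 thick (y), x -30 to 16 clear, z 34 to 82: grasp across it at x -7, z 60. Back flat at z 82, x -24 to 10: touch there. Starts leaning back 0.24 rad (tail down), head within 35 deg of straight ahead.
- stand: Fixed white wooden stand, 300 mm wide (y), 175 deep. Origin: on the table under the middle of the step edge. x points from upper to lower tier, away from the robot, within 20 deg. Upper tier x -90 to 0, top z 34; lower x 0 to 85, top z 20: a 14 mm step like the foot's. Cork patches 52 wide mark the place at y 0. Seated, the rooster's origin is at z 34, y 0, x 0 to 25 (aim 5 to 15), its x along the stand's.
- candlestick: Brass stub candlestick, 82 mm tall, foot 48 mm across, standing upright on the upper tier about 115 mm to the left (stand's +y) of the place. Origin: centre of its underside. A bystander.
- jar: White ceramic jar with a wooden lid, 75 mm tall, 48 mm across, standing on the upper tier about 115 mm to the right (stand's -y) of the place. Origin: centre of its underside. A bystander.
There are look-alikes about, which are no part of the job. Leave any purple or yellow look-alike of the rooster alone.

How it is judged:
On the way, in this order (a step that is already met when the one before it is completed fails the run):
1. the rooster is lifted clear of the table, its origin more than 70 mm up (height (world z) of rooster above 0.07 m and contact force between the fingers and rooster above 1 N), for 0.1 s.
2. the rooster stands level on both tiers in the marked place and has been let go (x of rooster in the frame of stand between -0.004 and 0.025 m and y of rooster in the frame of stand between -0.02 and 0.02 m and z of rooster in the frame of stand between 0.029 and 0.039 m and angle between rooster's own z axis and vertical below 0.07 rad and angle between the x axis of rooster and the x axis of stand, either way round below 0.2 rad and linear speed of rooster below 0.02 m/s and angular speed of rooster below 0.15 rad/s and contact force between the fingers and rooster below 0.1 N), for 0.3 s.
3. the fingertips rest on the standing rooster from above (more than 1 N) and it does not rock (x of rooster in the frame of stand between -0.004 and 0.025 m and y of rooster in the frame of stand between -0.02 and 0.02 m and z of rooster in the frame of stand between 0.029 and 0.039 m and angle between rooster's own z axis and vertical below 0.07 rad and angle between the x axis of rooster and the x axis of stand, either way round below 0.2 rad and angular speed of rooster below 0.15 rad/s and contact force between the fingers and rooster above 1 N and z of the grasp point in the frame of rooster above 0.088 m), for 0.1 s.
At the end, for the whole second after the job is handed in: The rooster stands at rest and released in the marked place: its origin from 4 mm behind to 25 mm in front of the step edge, within 20 mm of the middle along the stand, 29 to 39 mm above the table; upright within 4 degrees; its length square to the step within 11 degrees (all of step 2); the robot touches nothing.
It fails at once if the rooster is dropped (faster than 0.6 m/s while not held) (linear speed of rooster above 0.6 m/s and contact force between the fingers and rooster below 0.1 N).
It fails at once if the candlestick is shifted more than 25 mm or tipped over (distance of candlestick from where it was at the start of the episode above 0.025 m or angle between candlestick's own z axis and vertical above 0.5 rad).
It fails at once if the jar is shifted more than 25 mm or tipped over (distance of jar from where it was at the start of the episode above 0.025 m or angle between jar's own z axis and vertical above 0.5 rad).
It also fails if it takes over 45 s, if anything falls off the work surface, if the arm or the gripper's body presses on something with over 40 N, if the wrist force passes 120 N, or if a joint passes its speed limit or range.

### The arm

A 6-joint arm with a two-finger parallel gripper is mounted at the origin on the work surface. World frame = base frame: x ahead of the robot, y to its left, z up, the work surface at z = 0. Lengths are in m, angles in rad, forces in N, time in s.
With the tool pointing down it reaches from about 0.375 to 0.975 m from the base axis. Payload 3.8 kg.
Tool frame: the origin (TCP) lies on the centre line of the jaws, within the pads' length; the fingertips stand 14 mm ahead of it and the grasp point (between the pads) lies 5 mm behind it; z points along the fingers, y is the line along which they close (so a half turn about z gives the same grasp; the last joint's range is limited). The gripper opens to 85 mm and grips with 20 to 120 N. Pads are 22 mm wide; open, the fingers measure 114 mm over their backs; the gripper's body (76 mm by 85 mm) begins 54 mm behind the grasp point. The pads swing forward as they close: fully open they stand 13 mm farther back than shut.
Start: joints at [1.308, 0.264, 1.604, -0, 1.274, -0.037], TCP at [0.151, 0.658, 0.209] pointing down, gripper open.
Joint ranges: [-2.63, 2.63], [-0.94, 2.18], [0.31, 2.57], [-1.31, 4.45], [0, 2.66], [-2.55, 2.55]. Speed limits (rad/s): [2.57, 2.57, 3.14, 3.14, 3.14, 3.14].

### API

Orientations are given as a rotation vector (axis times angle).
In Python, from workcell import bot, eyes, spot_in gives the robot as it stands.
- The arm moves only by the tool carry_out, never from a script. Its argument "series" is text: rows parted by semicolons, each of 4 numbers parted by spaces: the shift along the world's x, y, z in m, then the turn about the world's z in degrees. In form: tx ty tz roll; .... A call has 1 to 20 rows; each row shifts and turns the commanded pose from where the row before left it; what a row does not reach is not made up. A row lasts 1/8 s, in which the tool goes at most 62.5 mm and 10.7 degrees, less where a joint would pass 70% of its speed; a pose out of reach is approached as far as the arm can. A call is refused whole if a number of a shift passes 0.0625 or a number of a turn 10.7, either way. A call with a gripper value outside its range is refused whole. "jaw" is the gripper command: -1 is shut, 1 is fully open, values between are in proportion, set as the call begins (left out, the last holds). The fingers move at their own pace and stop on an object; "grip_force" is the grip in N (left out, the last holds). Time passes only in rows, so rows that do not move let the fingers close. It gives the time, the measured TCP pose, the force, the opening and the grip force at its end, in the units of the state.
- bot.read_state(): the state, without advancing time (a new reading comes with each control period).
- eyes.read_camera(name): name is "scene" or "top" or "wrist"; returns (picture, depth): 420x560x3 uint8, blue, green, red; 420x560 float32, m along the optical axis (not along the pixel's ray), 0 where there is no reading.
- eyes.get_calibration(name): a dict with "K" (3x3 intrinsics, pixels), "position" and "rotation" of the camera in the world; the wrist camera has in their place "T_tool_cam" (4x4, takes a point from camera to tool coordinates, whose origin is the TCP and whose axes are the flange's). Camera axes: x right, y down, z forward; pixel columns grow to the right and rows downward; lengths in m; the calibration is good to about 2 mm. A picture is of the moment at which its call begins: read the wrist's pose just before it. get_calibration takes no time and is no camera call.
- bot.finish_job(): hands the job in; it is judged then, once.
Trained networks look in the newest picture that a camera, given by its name, has taken for a name from the list of things; names that differ only in an ending like _2 or _b are one class to them, and where a whole thing is asked for, a point or a joint stands for the part that bears it (a point fixed in the world has none). Each returns a list of dicts, best first, with "score" (0 to 1); they miss things now and then, are a little off and sometimes report something else, mostly with a low value. They report only what shows in the picture. A call takes as long as a camera call. They do not tell look-alikes from the thing itself.
- spot_in(camera, target): "rect" ([centre column, centre row, width, height] in pixels, round what is visible of it).
The state is a dict: "time": time; "q": joint angles; "joint_vel": joint speeds; "joint_torque": joint torques, N m; "tool_pos": TCP position; "tcp_rot": TCP orientation; "wrist_force": force on the tool from outside, world axes, zero at the start; "torque": the same for the moment, N m; "width": opening from 0.0 (shut) to 1.0 (fully open); "grip_force": force on a finger pad.
Only numpy, scipy, OpenCV 4.12 (cv2) and the standard library are available. Lean on these libraries where they do the work, as an engineer would, in place of code of your own. Each camera call takes 0.05 s, during which the arm holds its last target. There are 200 camera calls.

## Working session

There is one attempt and no reset: what is moved stays moved. The work goes in short steps, Python scripts to look and compute and a tool call to move; the robot and the scene stay as the last step left them, time stands still between calls to the robot, and variables do not carry over. Pictures are saved under pics/ and viewed, at most 10 in all, crops included, and the job is handed in when it is done.

Besides the shell and the picture viewer there is one more tool, called after "Request:" by a JSON object that holds its "name" and its "arguments". carry_out: Moves the arm, as the interface text tells. Its arguments: {"type":"object","properties":{"series":{"type":"string"},"jaw":{"type":"number"},"grip_force":{"type":"number"}},"required":["series"]}

```bash
mkdir -p pics; cat > h.py <<'E'
import numpy as np, cv2
from workcell import bot, eyes, spot_in
from scipy.spatial.transform import Rotation as R
def cloud(name):
    s=bot.read_state(); im,d=eyes.read_camera(name); c=eyes.get_calibration(name); K=np.array(c["K"])
    v,u=np.mgrid[0:d.shape[0],0:d.shape[1]]
    P=np.stack([(u-K[0,2])*d/K[0,0],(v-K[1,2])*d/K[1,1],d],-1)
    if name=="wrist":
        T=np.array(c["T_tool_cam"]); P=P@T[:3,:3].T+T[:3,3]
        P=P@R.from_rotvec(s["tcp_rot"]).as_matrix().T+np.array(s["tool_pos"])
    else:
        M=np.array(c["rotation"]); M=M if M.shape==(3,3) else R.from_rotvec(M).as_matrix()
        P=P@M.T+np.array(c["position"])
    P[d==0]=np.nan
    return im,d,P
E
python3 - <<'E'
from h import *
print(bot.read_state())
for n in ("top","scene"):
    im,d,P=cloud(n); np.savez(f"{n}.npz",im=im,P=P); cv2.imwrite(f"pics/{n}1.png",im)
    for t in ("rooster","stand","candlestick","jar"):
        for r in spot_in(n,t)[:4]:
            c,w=r["rect"][:2],r["rect"]; print(n,t,round(r["score"],2),np.round(w),P[int(c[1]),int(c[0])].round(3))
E
```

```text
{'time': 0.0, 'q': array([ 1.30806419e+00,  2.64799500e-01,  1.60536792e+00, -2.63762681e-05,
        1.27373405e+00, -3.68789125e-02]), 'joint_vel': array([ 0.00081352,  0.00010777,  0.00027308, -0.00032019, -0.00086339,
        0.00115318]), 'joint_torque': array([ 1.22484085e-03, -5.15127432e+01, -3.67310500e+01,  1.90990763e-04,
        1.29301954e-02,  8.63903381e-06]), 'tool_pos': array([0.15094912, 0.65709178, 0.20743417]), 'tcp_rot': array([-0.35396753, -3.12126419,  0.00359161]), 'wrist_force': array([-0.34693119,  0.79398854, -0.01160573]), 'torque': array([0.01958786, 0.01271758, 0.01404519]), 'grip_force': 0.0, 'width': 1.0004420392179143}
top rooster 0.75 [455. 244.  62.  18.] [ 0.346 -0.402  0.097]
top rooster 0.72 [396. 284.  46.  54.] [ 0.255 -0.268  0.084]
top rooster 0.56 [373. 208.  25.  54.] [ 0.426 -0.222  0.077]
top rooster 0.56 [421. 160.  55.  38.] [ 0.54  -0.332  0.096]
top stand 0.91 [192. 143. 124.  73.] [0.589 0.217 0.034]
top stand 0.26 [235. 147.  20.  24.] [0.556 0.1   0.112]
top candlestick 0.64 [143. 160.  27.  24.] [0.533 0.32  0.075]
top jar 0.78 [236. 149.  22.  30.] [0.552 0.1   0.11 ]
scene rooster 0.82 [ 75. 276.  82.  68.] [ 0.361 -0.415  0.069]
scene rooster 0.79 [126. 222.  59.  54.] [ 0.282 -0.283  0.062]
scene rooster 0.72 [161. 339.  65.  81.] [ 0.57  -0.344  0.083]
scene stand 0.61 [406. 233. 148. 126.] [0.605 0.197 0.022]
scene candlestick 0.72 [430. 175.  24.  41.] [0.544 0.316 0.081]
scene jar 0.67 [364. 225.  27.  42.] [0.58  0.081 0.098]
```

View pics/top1.png

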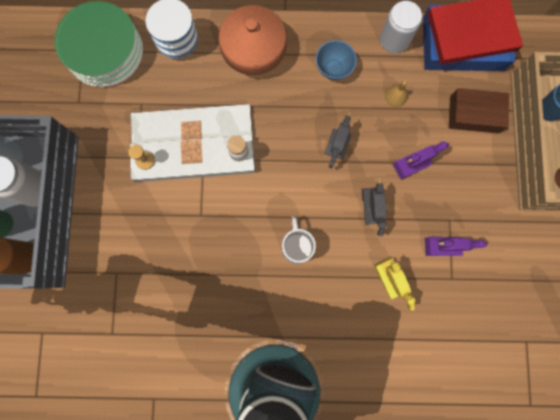

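View pics/scene1.png

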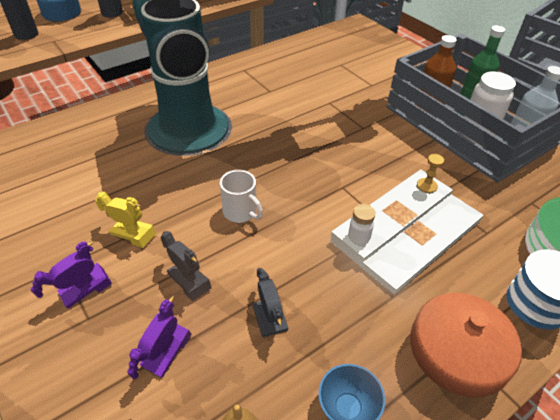

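The top view shows dark birds at (340,142) and (375,208), and the stand with its cork at (191,142). I'll zoom in to tell the two birds apart and fit the stand.

```bash
python3 - <<'E'
from h import *
t=np.load("top.npz"); s=np.load("scene.npz")
f=lambda im,a,b:cv2.resize(im[b:b+100,a:a+130],(390,300),interpolation=cv2.INTER_CUBIC)
m=np.vstack([np.hstack([f(t["im"],285,100),f(t["im"],315,160)]),np.hstack([f(s["im"],210,250),f(s["im"],130,215)])])
m=np.clip(m.astype(float)*1.6,0,255).astype(np.uint8)
cv2.imwrite("pics/z.png",m)
# dark bird stats, top cam
P=t["P"]; im=t["im"]
for a,b in ((340,142),(375,208)):
    q=P[b-32:b+32,a-25:a+25].reshape(-1,3); q=q[q[:,2]>0.012]
    print("bird",len(q),q.min(0).round(3),q.max(0).round(3),q.mean(0).round(3))
    for lo in (.012,.03,.05,.07,.085,.1):
        w=q[(q[:,2]>lo)&(q[:,2]<lo+.018)]
        if len(w)>5:
            c=w[:,:2].mean(0);U=np.linalg.svd(w[:,:2]-c)[2][0];U*=np.sign(U[0]);pr=(w[:,:2]-c)@U
            print(lo,len(w),c.round(3),np.degrees(np.arctan2(U[1],U[0])).round(1),pr.min().round(3),pr.max().round(3))
# stand
b=im.min(2); reg=P[100:185,120:262].reshape(-1,3); col=im[100:185,120:262].reshape(-1,3).astype(int)
for lo,hi in ((.029,.040),(.015,.026)):
    w=reg[(reg[:,2]>lo)&(reg[:,2]<hi)][:,:2].astype(np.float32); print("tier",lo,len(w),cv2.minAreaRect(w),np.median(w,0))
hsv=cv2.cvtColor(im,cv2.COLOR_BGR2HSV)[100:185,120:262].reshape(-1,3)
k=(hsv[:,1]>110)&(reg[:,2]>.014)&(reg[:,2]<.045)&(abs(reg[:,1]-.207)<.05)
print("cork",k.sum(),cv2.minAreaRect(reg[k][:,:2].astype(np.float32)))
E
```

```text
bird 547 [ 0.527 -0.179  0.012] [ 0.655 -0.119  0.096] [ 0.591 -0.146  0.071]
0.012 67 [ 0.596 -0.151] 6.5 -0.036 0.044
0.03 7 [ 0.554 -0.129] -5.1 -0.027 0.046
0.05 40 [ 0.548 -0.13 ] -14.8 -0.021 0.091
0.07 402 [ 0.593 -0.146] -18.1 -0.057 0.066
0.085 69 [ 0.615 -0.154] -18.0 -0.065 0.034
bird 873 [ 0.364 -0.25   0.012] [ 0.489 -0.207  0.125] [ 0.432 -0.228  0.07 ]
0.012 228 [ 0.441 -0.219] 7.5 -0.045 0.045
0.03 20 [ 0.465 -0.219] 8.9 -0.093 0.016
0.05 51 [ 0.419 -0.225] 11.8 -0.057 0.048
0.07 177 [ 0.411 -0.232] 14.0 -0.047 0.063
0.085 358 [ 0.426 -0.234] 7.6 -0.053 0.057
0.1 53 [ 0.467 -0.229] 6.7 -0.079 0.022
tier 0.029 3511 ((0.5526940226554871, 0.21345649659633636), (0.09228833764791489, 0.3003837466239929), 5.590184211730957) [0.54620886 0.2150198 ]
tier 0.015 3714 ((0.5945277214050293, 0.21797803044319153), (0.1773577183485031, 0.300886869430542), 5.667048454284668) [0.63973176 0.22198114]
cork 620 ((0.59150230884552, 0.2182309329509735), (0.10440973937511444, 0.04398513212800026), 6.047643184661865)
```

View pics/z.png

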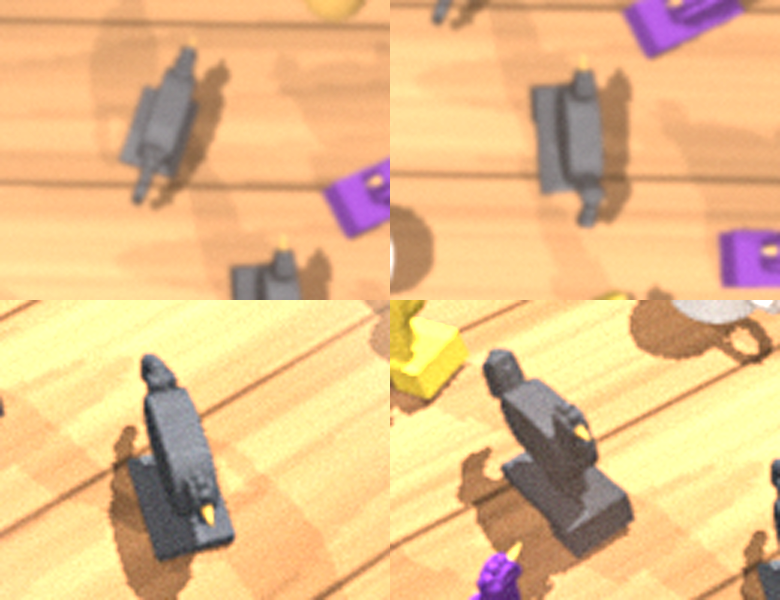

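Bird 2 (top pixel (375,208)) has the thick heel, leans back, and its head points along +x with yaw about 7.5°, so it is the rooster. The other dark bird lies flat on its foot, so it is the hen. Next I'll move above the rooster and look with the wrist camera.

Request:
{"name": "carry_out", "arguments": {"series": "0.04 -0.0625 0.005 2; 0.04 -0.0625 0.005 2; 0.04 -0.0625 0.005 2; 0.04 -0.0625 0.005 2; 0.04 -0.0625 0.005 2; 0.04 -0.0625 0.005 2; 0.04 -0.0625 0.005 2; 0.04 -0.0625 0.005 2; -0.012 -0.0625 0 2; -0.012 -0.0625 0 2; -0.012 -0.0625 0 0; -0.012 -0.0625 0 0; -0.012 -0.0625 0 0; -0.012 -0.0625 0 0; 0 0 0 0; 0 0 0 0", "jaw": 1, "grip_force": 40}}

```text
time: 2.5
tool_pos: [0.3492, -0.1307, 0.2425]
tcp_rot: [-0.19, 3.135, 0.001]
wrist_force: [0.2, 0.7, -0.5]
width: 1.0
grip_force: 0.0
```

Request:
{"name": "carry_out", "arguments": {"series": "0.03 -0.05 0 0; 0.025 -0.05 0 0; 0 0 0 0; 0 0 0 0"}}

```text
time: 3.0
tool_pos: [0.4047, -0.2285, 0.2419]
tcp_rot: [0.198, -3.134, -0.002]
wrist_force: [-0.1, 0.2, -0.4]
width: 0.998
grip_force: 0.0
```

```bash
python3 - <<'E'
from h import *
s=bot.read_state(); print(s["tool_pos"],s["tcp_rot"],s["q"].round(2))
im,d,P=cloud("wrist"); cv2.imwrite("pics/w1.png",im)
np.savez("w.npz",im=im,P=P)
for r in spot_in("wrist","rooster")[:3]: print(r)
v=im.max(2); q=P.reshape(-1,3); m=(q[:,2]>.008)&(abs(q[:,0]-.43)<.09)&(abs(q[:,1]+.225)<.05)
q=q[m]; print(len(q),q.min(0),q.max(0))
for lo,hi in ((.01,.035),(.035,.06),(.06,.075),(.075,.085),(.085,.098),(.098,.11),(.11,.13)):
    w=q[(q[:,2]>lo)&(q[:,2]<hi)]
    if len(w)>20: print(lo,len(w),cv2.minAreaRect(w[:,:2].astype(np.float32)),w.mean(0).round(4))
E
```

```text
[ 0.40474134 -0.22854449  0.24189287] [ 1.97716822e-01 -3.13425244e+00 -2.44497886e-03] [-0.57 -0.16  1.99  0.    1.32 -2.27]
{'rect': [85.2, 107.4, 160.6, 49.2], 'score': 0.96}
{'rect': [265.9, 215.0, 42.0, 140.0], 'score': 0.92}
{'rect': [158.4, 289.8, 116.0, 75.9], 'score': 0.89}
27669 [ 0.36327093 -0.27499966  0.00854828] [ 0.49031075 -0.17500138  0.35762009]
0.01 875 ((0.44099703431129456, -0.23275327682495117), (0.08584976196289062, 0.04495767503976822), 5.70809268951416) [ 0.439  -0.2298  0.0193]
0.06 129 ((0.38265275955200195, -0.2375095784664154), (0.038834065198898315, 0.025592712685465813), 2.4771814346313477) [ 0.3768 -0.2389  0.0706]
0.075 399 ((0.4216386377811432, -0.23456162214279175), (0.10334751754999161, 0.025884045287966728), 6.486369609832764) [ 0.3988 -0.2367  0.0815]
0.085 1770 ((0.42351746559143066, -0.234664648771286), (0.09421195834875107, 0.02599712461233139), 5.989998817443848) [ 0.4254 -0.2343  0.0918]
0.098 81 ((0.42938607931137085, -0.2318875640630722), (0.07945846766233444, 0.015154155902564526), 1.6138018369674683) [ 0.4578 -0.231   0.1043]
0.11 370 ((0.4740568995475769, -0.22944355010986328), (0.03274298086762428, 0.015345301479101181), 6.391902923583984) [ 0.4678 -0.23    0.1162]
```

View pics/w1.png

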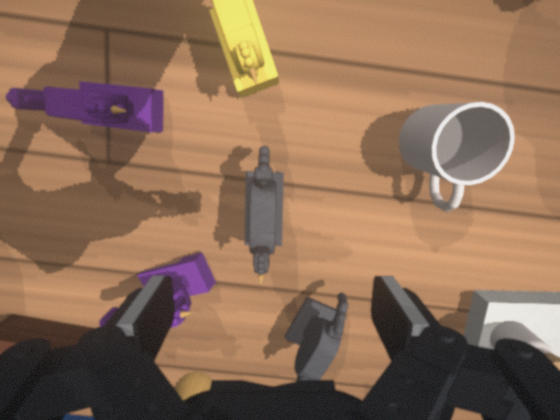

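The picture shows the rooster at (263,205) with its head pointing down the image (world +x). From the depth, the foot is 86 x 45 mm as specified and the yaw is 6°, so the grasp is near (0.433, -0.234). I'll descend and grip.

Request:
{"name": "carry_out", "arguments": {"series": "0.015 -0.003 -0.03 -1.2; 0.0135 -0.0025 -0.03 0; 0 0 -0.03 0; 0 0 -0.03 0; 0 0 -0.03 0; 0 0 -0.023 0; 0 0 0 0; 0 0 0 0"}}

```text
time: 4.1
tool_pos: [0.4335, -0.2358, 0.0706]
tcp_rot: [-0.162, 3.136, -0.001]
wrist_force: [0.0, -0.0, 0.7]
width: 1.0
grip_force: 0.0
```

Request:
{"name": "carry_out", "arguments": {"series": "0 0 0 0; 0 0 0 0; 0 0 0 0; 0 0 0 0; 0 0 0 0; 0 0 0 0; 0 0 0 0; 0 0 0 0", "jaw": -1, "grip_force": 40}}

```text
time: 5.1
tool_pos: [0.4332, -0.2362, 0.07]
tcp_rot: [-0.16, 3.137, -0.0]
wrist_force: [-1.0, 1.9, 5.3]
width: 0.243
grip_force: 39.4
```

Request:
{"name": "carry_out", "arguments": {"series": "0 0 0.01 0; 0 0 0.02 0; 0 0 0.03 0; 0 0 0.03 0; 0 0 0.03 0; 0 0 0.02 0; 0 0 0 0; 0 0 0 0; 0 0 0 0"}}

```text
time: 6.22
tool_pos: [0.4319, -0.2356, 0.2079]
tcp_rot: [0.16, -3.135, -0.002]
wrist_force: [-0.0, 0.6, -0.3]
width: 0.001
grip_force: 0.0
```

```bash
python3 - <<'E'
from h import *
s=bot.read_state(); print(s["tool_pos"],s["tcp_rot"],s["wrist_force"],s["width"])
im,d,P=cloud("scene"); cv2.imwrite("pics/s2.png",cv2.resize(np.clip(im[180:400,30:280]*1.5,0,255).astype(np.uint8),(750,660))[:600])
E
```

```text
[ 0.43194592 -0.23563624  0.20789409] [ 1.60449389e-01 -3.13529402e+00 -2.18813265e-03] [-0.02102657  0.60441556 -0.28718526] 0.0005551410818522765
```

View pics/s2.png

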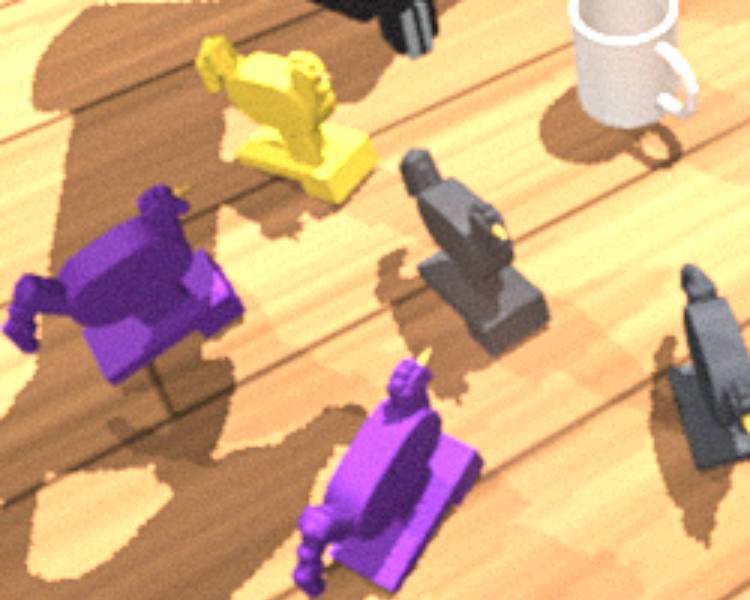

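The grip slipped off the top and the rooster stayed on the table. The 21 mm closing width suggests the pads sat too high. I'll re-measure the rooster and grip lower.

Request:
{"name": "carry_out", "arguments": {"series": "-0.028 0.005 0.03 0; 0 0 0 0; 0 0 0 0", "jaw": 1}}

```text
time: 6.65
tool_pos: [0.4049, -0.231, 0.2386]
tcp_rot: [0.16, -3.137, -0.0]
wrist_force: [0.1, -0.6, 0.2]
width: 0.635
grip_force: 0.0
```

```bash
python3 - <<'E'
from h import *
s=bot.read_state(); print(s["tool_pos"],s["tcp_rot"])
im,d,P=cloud("wrist"); cv2.imwrite("pics/w2.png",im)
q=P.reshape(-1,3); m=(q[:,2]>.008)&(q[:,2]<.14)&(abs(q[:,0]-.43)<.09)&(abs(q[:,1]+.225)<.05)
q=q[m]
for lo,hi in ((.01,.035),(.075,.085),(.085,.098),(.11,.13)):
    w=q[(q[:,2]>lo)&(q[:,2]<hi)]
    if len(w)>20: print(lo,len(w),cv2.minAreaRect(w[:,:2].astype(np.float32)),w.mean(0).round(4))
# profile along body
a=np.radians(6); e=np.array([np.cos(a),np.sin(a)]); n=np.array([-e[1],e[0]])
w=q[q[:,2]>.05]; x=(w[:,:2]-[.4545,-.2314])@e; y=(w[:,:2]-[.4545,-.2314])@n
for b in np.arange(-.095,.04,.008):
    k=(x>b)&(x<b+.008)
    if k.sum()>5: print(round(b+.004,3),k.sum(),"z",np.percentile(w[k,2],[5,50,95]).round(4),"y",np.percentile(y[k],[1,99]).round(4))
E
```

```text
[ 0.40490482 -0.23104841  0.23863541] [ 1.60216457e-01 -3.13742643e+00 -4.24277131e-04]
0.01 902 ((0.43929871916770935, -0.22696371376514435), (0.08459529280662537, 0.04450177028775215), 5.623926162719727) [ 0.4381 -0.2277  0.0195]
0.075 387 ((0.3900022804737091, -0.23200547695159912), (0.04267583414912224, 0.02466263808310032), 4.662376880645752) [ 0.3969 -0.2313  0.0816]
0.085 1774 ((0.4213723838329315, -0.22948160767555237), (0.09426210820674896, 0.02534528262913227), 6.352452754974365) [ 0.4231 -0.2288  0.0918]
0.11 371 ((0.4720512330532074, -0.2243274301290512), (0.03193728253245354, 0.015184931457042694), 5.379443168640137) [ 0.466  -0.2249  0.1163]
-0.091 64 z [0.0666 0.07   0.0722] y [0.0016 0.0113]
-0.083 113 z [0.0707 0.081  0.0855] y [0.0016 0.0113]
-0.075 152 z [0.0854 0.0931 0.0955] y [-0.0019  0.0148]
-0.067 160 z [0.0929 0.0951 0.0969] y [-0.0019  0.0148]
-0.059 137 z [0.067  0.0861 0.0918] y [-0.0057  0.0183]
-0.051 233 z [0.0755 0.0811 0.084 ] y [-0.0066  0.0182]
-0.043 231 z [0.084  0.0861 0.0877] y [-0.0063  0.018 ]
-0.035 227 z [0.0872 0.0887 0.0903] y [-0.0063  0.0179]
-0.027 216 z [0.0893 0.0908 0.092 ] y [-0.0063  0.0179]
-0.019 225 z [0.0911 0.0926 0.0941] y [-0.0064  0.0179]
-0.011 212 z [0.0929 0.0943 0.0958] y [-0.0064  0.0179]
-0.003 195 z [0.0936 0.095  0.0961] y [-0.0065  0.018 ]
0.005 345 z [0.0918 0.108  0.1194] y [-0.0066  0.0181]
0.013 159 z [0.0871 0.1173 0.1221] y [-0.0064  0.0173]
0.021 51 z [0.1149 0.1182 0.121 ] y [-0.0013  0.0118]
0.029 32 z [0.1104 0.1118 0.113 ] y [0.0026 0.0078]
```

Request:
{"name": "carry_out", "arguments": {"series": "0 0 0 0; 0 0 0 0; 0 0 0 0"}}

```text
time: 7.08
tool_pos: [0.4049, -0.231, 0.239]
tcp_rot: [0.161, -3.137, -0.001]
wrist_force: [0.1, 0.1, 0.0]
width: 1.0
grip_force: 0.0
```

```bash
python3 - <<'E'
from h import *
s=bot.read_state(); print(s["tool_pos"],s["tcp_rot"],s["width"])
for n in ("wrist","top"):
    im,d,P=cloud(n); cv2.imwrite("pics/w3.png",im)
    q=P.reshape(-1,3); m=(q[:,2]>.008)&(q[:,2]<.14)&(abs(q[:,0]-.43)<.09)&(abs(q[:,1]+.225)<.05)
    q=q[m]
    for lo,hi in ((.01,.035),(.085,.098),(.11,.13)):
        w=q[(q[:,2]>lo)&(q[:,2]<hi)]
        if len(w)>20: print(n,lo,len(w),cv2.minAreaRect(w[:,:2].astype(np.float32)),w.mean(0).round(4))
E
```

```text
[ 0.40485453 -0.23102635  0.23900603] [ 1.60731749e-01 -3.13690612e+00 -6.80298802e-04] 1.000441821567496
wrist 0.01 888 ((0.4392271339893341, -0.2273070216178894), (0.08463241904973984, 0.044037025421857834), 5.904942989349365) [ 0.4373 -0.2272  0.0193]
wrist 0.085 1798 ((0.42109453678131104, -0.22970230877399445), (0.09545695036649704, 0.025828076526522636), 6.346264362335205) [ 0.4235 -0.2289  0.0918]
wrist 0.11 368 ((0.47187280654907227, -0.2242685854434967), (0.03176635131239891, 0.015195745974779129), 5.4239935874938965) [ 0.4659 -0.2248  0.1164]
top 0.01 207 ((0.44122642278671265, -0.2159801721572876), (0.027595138177275658, 0.09012982994318008), 89.91576385498047) [ 0.4381 -0.2128  0.02  ]
top 0.085 23 ((0.4405985176563263, -0.22781406342983246), (0.06355425715446472, 0.025781482458114624), 4.553534984588623) [ 0.4367 -0.2237  0.09  ]
top 0.11 50 ((0.4703729450702667, -0.22473889589309692), (0.028080850839614868, 0.015240135602653027), 8.170818328857422) [ 0.4698 -0.2255  0.1174]
```

The rooster shifted about 5 mm to +y. I'll regrasp slightly lower, better centred and with more force, then lift slowly.

Request:
{"name": "carry_out", "arguments": {"series": "0.015 0.002 -0.03 0; 0.012 0.001 -0.03 0; 0 0 -0.03 0; 0 0 -0.03 0; 0 0 -0.03 0; 0 0 -0.024 0; 0 0 0 0; 0 0 0 0"}}

```text
time: 8.18
tool_pos: [0.4325, -0.2285, 0.0663]
tcp_rot: [-0.161, 3.136, -0.001]
wrist_force: [0.7, 1.4, -0.1]
width: 0.999
grip_force: 0.0
```

Request:
{"name": "carry_out", "arguments": {"series": "0 0 0 0; 0 0 0 0; 0 0 0 0; 0 0 0 0; 0 0 0 0; 0 0 0 0", "jaw": -1, "grip_force": 90}}

```text
time: 8.93
tool_pos: [0.4324, -0.2287, 0.0663]
tcp_rot: [-0.161, 3.136, -0.002]
wrist_force: [-1.3, -1.1, 5.6]
width: 0.257
grip_force: 88.1
```

Request:
{"name": "carry_out", "arguments": {"series": "0 0 0.002 0; 0 0 0.003 0; 0 0 0.005 0; 0 0 0.005 0; 0 0 0 0"}}

```text
time: 9.55
tool_pos: [0.4323, -0.2283, 0.081]
tcp_rot: [-0.161, 3.136, -0.001]
wrist_force: [1.3, 0.8, -4.6]
width: 0.258
grip_force: 88.7
```

Request:
{"name": "carry_out", "arguments": {"series": "0 0 0.006 0; 0 0 0.01 0; 0 0 0.015 0; 0 0 0.018 0; 0 0 0.018 0; 0 0 0.018 0; 0 0 0.018 0; 0 0 0.014 0; 0 0 0.008 0; 0 0 0.004 0; 0 0 0 0; 0 0 0 0"}}

```text
time: 11.05
tool_pos: [0.4314, -0.2278, 0.2086]
tcp_rot: [0.161, -3.136, -0.001]
wrist_force: [-0.3, 0.1, -4.8]
width: 0.259
grip_force: 88.9
```

```bash
python3 - <<'E'
from h import *
s=bot.read_state(); print(s["tool_pos"],s["wrist_force"],s["width"])
im,d,P=cloud("scene"); cv2.imwrite("pics/s3.png",cv2.resize(np.clip(im[150:350,50:300]*1.5,0,255).astype(np.uint8),(750,600)))
q=P.reshape(-1,3);c=im.reshape(-1,3)
m=(abs(q[:,0]-.44)<.08)&(abs(q[:,1]+.228)<.05)&(q[:,2]>.08)&(q[:,2]<.28)
q=q[m];x=q[:,0];
for z in np.arange(.09,.28,.01):
    k=abs(q[:,2]-z)<.005
    if k.sum()>3: print(z.round(2),k.sum(),q[k].min(0).round(3),q[k].max(0).round(3))
E
```

```text
[ 0.43139103 -0.22781684  0.20859695] [-0.30342587  0.06180887 -4.80580076] 0.2590492358264849
0.14 4 [ 0.399 -0.254  0.143] [ 0.461 -0.249  0.145]
0.15 166 [ 0.394 -0.255  0.145] [ 0.487 -0.201  0.155]
0.16 349 [ 0.401 -0.254  0.155] [ 0.486 -0.202  0.165]
0.17 429 [ 0.432 -0.25   0.165] [ 0.484 -0.202  0.175]
0.18 62 [ 0.37  -0.238  0.175] [ 0.482 -0.219  0.185]
0.19 48 [ 0.364 -0.244  0.185] [ 0.457 -0.22   0.195]
0.2 91 [ 0.365 -0.244  0.195] [ 0.469 -0.212  0.205]
0.21 118 [ 0.374 -0.244  0.205] [ 0.472 -0.212  0.215]
0.22 119 [ 0.422 -0.243  0.215] [ 0.473 -0.213  0.225]
0.23 153 [ 0.404 -0.246  0.225] [ 0.473 -0.213  0.235]
0.24 213 [ 0.419 -0.254  0.235] [ 0.481 -0.204  0.245]
0.25 173 [ 0.418 -0.254  0.245] [ 0.485 -0.203  0.255]
0.26 215 [ 0.419 -0.254  0.255] [ 0.485 -0.203  0.265]
0.27 103 [ 0.419 -0.257  0.265] [ 0.466 -0.197  0.275]
0.28 83 [ 0.418 -0.268  0.275] [ 0.448 -0.186  0.28 ]
```

View pics/s3.png

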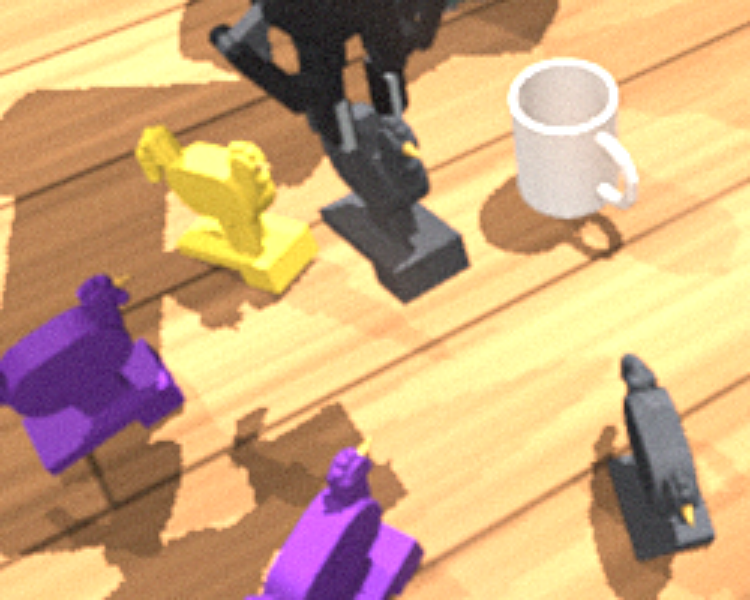

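The rooster is held, still leaning about 0.24 rad. The stand origin is near (0.597, 0.218) with yaw 5.7°, which matches the rooster's yaw. Carrying it over now.

Request:
{"name": "carry_out", "arguments": {"series": "0.003 0.01 0 0; 0.007 0.02 0 0; 0.0105 0.03 0 0; 0.0135 0.04 0 0; 0.0135 0.04 0 0; 0.0135 0.04 0 0; 0.0135 0.04 0 0; 0.0135 0.04 0 0; 0.0135 0.04 0 0; 0.0135 0.04 0 0; 0.0135 0.04 0 0; 0.0105 0.03 0 0; 0.007 0.02 0 0; 0.004 0.01 0 0; 0.002 0.005 0 0; 0 0 0 0; 0 0 0 0; 0 0 0 0"}}

```text
time: 13.35
tool_pos: [0.5838, 0.2162, 0.2095]
tcp_rot: [-0.159, 3.138, -0.0]
wrist_force: [0.5, -0.3, -6.4]
width: 0.256
grip_force: 89.1
```

```bash
python3 - <<'E'
from h import *
s=bot.read_state(); print(s["tool_pos"],s["tcp_rot"],s["wrist_force"],s["width"])
T=np.array(s["tool_pos"])
im,d,P=cloud("wrist"); cv2.imwrite("pics/w4.png",im)
q=P.reshape(-1,3)
for lo,hi in ((.029,.039),(.015,.025)):
    m=(q[:,2]>lo)&(q[:,2]<hi)&(abs(q[:,0]-.6)<.13)&(abs(q[:,1]-.22)<.17); w=q[m]
    print(lo,m.sum(),cv2.minAreaRect(w[:,:2].astype(np.float32)) if m.sum()>20 else "")
h=cv2.cvtColor(im,cv2.COLOR_BGR2HSV).reshape(-1,3)
for lo,hi in ((.029,.039),(.015,.025)):
    m=(q[:,2]>lo)&(q[:,2]<hi)&(h[:,1]>110)&(abs(q[:,1]-.22)<.045)&(abs(q[:,0]-.6)<.08)
    print("cork",m.sum(),cv2.minAreaRect(q[m][:,:2].astype(np.float32)) if m.sum()>20 else "")
im,d,P=cloud("scene"); cv2.imwrite("pics/s4.png",cv2.resize(im[100:300,290:540],(750,600)))
q=P.reshape(-1,3); m=(abs(q[:,0]-T[0])<.08)&(abs(q[:,1]-T[1])<.045)&(q[:,2]>.125)&(q[:,2]<.19)
q=q[m]; a=np.radians(5.8); x=(q[:,:2]-T[:2])@[np.cos(a),np.sin(a)]
for b in np.arange(-.05,.065,.01):
    k=abs(x-b)<.005
    if k.sum()>3: print(b.round(3),k.sum(),(q[k,2].min()-T[2]).round(4))
E
```

```text
[0.58375021 0.21617732 0.20952322] [-1.59277810e-01  3.13753672e+00 -2.40690118e-04] [ 0.50120671 -0.31922456 -6.42772403] 0.25634114515251033
0.029 18577 ((0.5533356070518494, 0.21495378017425537), (0.08992838114500046, 0.30065402388572693), 5.818178653717041)
0.015 13564 ((0.6414032578468323, 0.22346818447113037), (0.08195129036903381, 0.2999873459339142), 5.7842631340026855)
cork 0 
cork 0 
-0.04 17 -0.0659
-0.03 87 -0.063
-0.02 84 -0.0621
-0.01 69 -0.0589
0.0 82 -0.0574
0.01 90 -0.055
0.02 118 -0.0637
0.03 142 -0.0635
0.04 128 -0.0614
0.05 187 -0.061
```

View pics/s4.png

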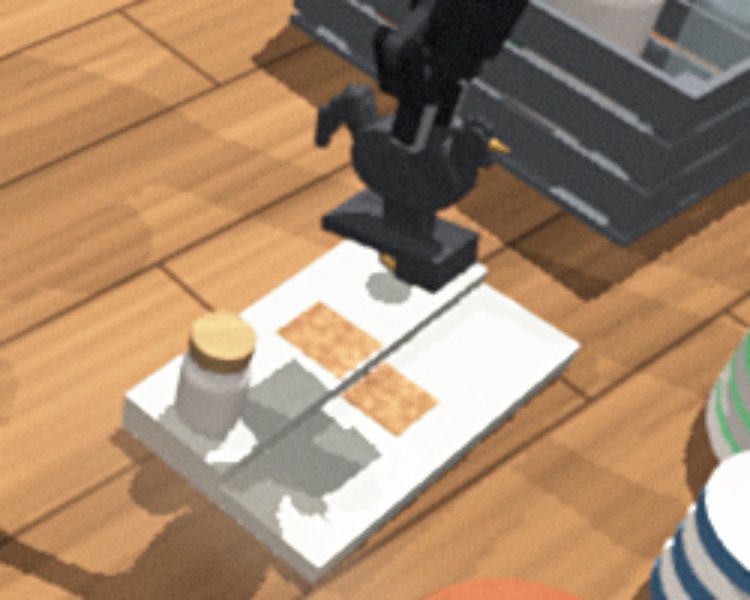

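The rooster hangs over the place leaning about 0.23 rad, with the candlestick and jar clear on either side. The refined stand origin is (0.598, 0.219). Descending to just above contact.

Request:
{"name": "carry_out", "arguments": {"series": "0.001 0.001 -0.01 0; 0.001 0.001 -0.018 0; 0 0 -0.02 0; 0 0 -0.02 0; 0 0 -0.018 0; 0 0 -0.01 0; 0 0 -0.005 0; 0 0 -0.003 0; 0 0 0 0; 0 0 0 0"}}

```text
time: 14.7
tool_pos: [0.5864, 0.2191, 0.1062]
tcp_rot: [-0.161, 3.136, 0.001]
wrist_force: [0.2, -0.2, -5.6]
width: 0.259
grip_force: 89.1
```

Request:
{"name": "carry_out", "arguments": {"series": "0 0 -0.001 0; 0 0 -0.001 0; 0 0 -0.001 0; 0 0 -0.001 0; 0 0 0 0", "grip_force": 60}}

```text
time: 15.32
tool_pos: [0.5857, 0.2188, 0.1012]
tcp_rot: [0.161, -3.137, 0.0]
wrist_force: [0.8, 0.3, -5.2]
width: 0.252
grip_force: 89.1
```

Request:
{"name": "carry_out", "arguments": {"series": "0 0 -0.001 0; 0.0015 0.0001 -0.001 0; 0.0015 0.0002 -0.001 0; 0.0015 0.0001 -0.001 0; 0 0 0 0", "jaw": -1, "grip_force": 40}}

```text
time: 15.95
tool_pos: [0.5909, 0.2194, 0.0981]
tcp_rot: [-0.16, 3.136, 0.0]
wrist_force: [-0.4, -0.8, 0.2]
width: 0.256
grip_force: 90.3
```

Request:
{"name": "carry_out", "arguments": {"series": "0.0015 0.0002 -0.001 0; 0.0015 0.0001 -0.001 0; 0.0015 0.0002 -0.001 0; 0.0015 0.0001 -0.001 0; 0 0 0 0"}}

```text
time: 16.58
tool_pos: [0.5972, 0.22, 0.0948]
tcp_rot: [-0.16, 3.136, 0.0]
wrist_force: [-0.5, -2.2, 7.7]
width: 0.256
grip_force: 91.6
```

Request:
{"name": "carry_out", "arguments": {"series": "0.001 0.0001 -0.001 0; 0.001 0.0001 -0.001 0; 0.001 0.0001 -0.001 0; 0 0 0 0"}}

```text
time: 17.08
tool_pos: [0.6018, 0.2213, 0.0929]
tcp_rot: [-0.159, 3.132, 0.003]
wrist_force: [0.4, 0.8, 8.8]
width: 0.255
grip_force: 93.2
```

```bash
python3 - <<'E'
from h import *
s=bot.read_state(); T=np.array(s["tool_pos"]); print(T,s["wrist_force"],s["grip_force"])
im,d,P=cloud("scene"); cv2.imwrite("pics/s5.png",cv2.resize(im[130:290,330:530],(750,600),interpolation=cv2.INTER_CUBIC))
q=P.reshape(-1,3); m=(im.reshape(-1,3).max(1)<75)&(abs(q[:,0]-.6)<.1)&(abs(q[:,1]-.2193)<.05)&(q[:,2]>.015)&(q[:,2]<.07)
q=q[m]; a=np.radians(5.8); x=(q[:,:2]-[.598,.2193])@[np.cos(a),np.sin(a)]
for b in np.arange(-.06,.065,.01):
    k=abs(x-b)<.005
    if k.sum()>3: print(b.round(3),k.sum(),q[k,2].min().round(4),q[k,2].max().round(4))
E
```

```text
[0.6017829  0.22127729 0.09289388] [0.36464802 0.80620856 8.76750067] 93.20717945614433
-0.04 15 0.0361 0.0472
-0.03 38 0.0364 0.0491
-0.02 47 0.0376 0.0488
-0.01 63 0.0399 0.068
0.0 67 0.0387 0.0693
0.01 77 0.0286 0.0691
0.02 91 0.0255 0.0692
0.03 71 0.0265 0.0525
0.04 97 0.0243 0.0524
```

View pics/s5.png

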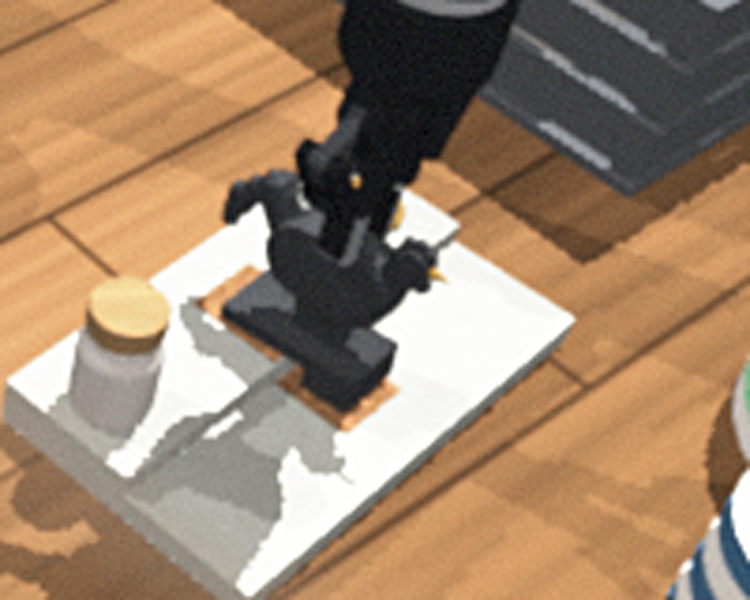

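It is nearly level, about 0.07 rad, with the origin at roughly x 10–15 mm in the stand frame. I'll press the remaining few mm and release.

Request:
{"name": "carry_out", "arguments": {"series": "0.001 0 -0.0015 0; 0.0005 0 -0.0015 0; 0 0 -0.001 0; 0 0 0 0"}}

```text
time: 17.62
tool_pos: [0.6059, 0.2204, 0.0907]
tcp_rot: [-0.161, 3.127, 0.001]
wrist_force: [4.0, -3.0, 11.7]
width: 0.256
grip_force: 94.2
```

Request:
{"name": "carry_out", "arguments": {"series": "0 0 0 0; 0 0 0 0; 0 0 0 0; 0 0 0 0", "jaw": -0.2}}

```text
time: 18.12
tool_pos: [0.6002, 0.2202, 0.0856]
tcp_rot: [0.161, -3.136, 0.0]
wrist_force: [0.3, -0.3, -0.7]
width: 0.396
grip_force: 0.0
```

```bash
python3 - <<'E'
from h import *
s=bot.read_state(); T=np.array(s["tool_pos"]); print(T,s["wrist_force"],s["grip_force"],s["width"])
im,d,P=cloud("scene"); cv2.imwrite("pics/s6.png",cv2.resize(im[130:290,330:530],(750,600),interpolation=cv2.INTER_CUBIC))
q=P.reshape(-1,3); m=(im.reshape(-1,3).max(1)<75)&(abs(q[:,0]-.6)<.1)&(abs(q[:,1]-.2193)<.05)&(q[:,2]>.015)&(q[:,2]<.07)
q=q[m]; a=np.radians(5.8); x=(q[:,:2]-[.598,.2193])@[np.cos(a),np.sin(a)]
f=q[q[:,2]<.055]; print(cv2.minAreaRect(f[:,:2].astype(np.float32)))
for b in np.arange(-.06,.065,.01):
    k=abs(x-b)<.005
    if k.sum()>3: print(b.round(3),k.sum(),q[k,2].min().round(4),q[k,2].max().round(4))
E
```

```text
[0.60019537 0.22016867 0.08560911] [ 0.26903061 -0.28756243 -0.70837186] 0.0 0.39615153175393003
((0.5949727296829224, 0.2142496109008789), (0.09188184142112732, 0.046314314007759094), 1.6234890222549438)
-0.05 5 0.0378 0.0422
-0.04 9 0.0362 0.0466
-0.03 29 0.0376 0.048
-0.02 46 0.0362 0.0504
-0.01 57 0.0376 0.0683
0.0 72 0.0342 0.069
0.01 83 0.0217 0.0699
0.02 84 0.0231 0.0632
0.03 72 0.023 0.0486
0.04 78 0.0213 0.0466
```

It seated level with the origin near x 11 mm. I'll open wider, back straight up, and verify.

Request:
{"name": "carry_out", "arguments": {"series": "0 0 0 0; 0 0 0 0; 0 0 0.01 0; 0 0 0.02 0; 0 0 0.03 0; 0 0 0.03 0; 0 0 0.02 0; 0 0 0 0; 0 0 0 0", "jaw": 0.4}}

```text
time: 19.3
tool_pos: [0.6002, 0.22, 0.1955]
tcp_rot: [0.16, -3.136, 0.001]
wrist_force: [-1.5, -0.3, -0.0]
width: 0.701
grip_force: 0.0
```

Request:
{"name": "carry_out", "arguments": {"series": "0 0 0 0; 0 0 0 0; 0 0 0 0; 0 0 0 0; 0 0 0 0", "jaw": -1, "grip_force": 20}}

```text
time: 19.92
tool_pos: [0.6009, 0.2202, 0.1964]
tcp_rot: [-0.161, 3.137, -0.0]
wrist_force: [0.3, 0.2, 0.1]
width: -0.001
grip_force: 0.0
```

```bash
python3 - <<'E'
from h import *
s=bot.read_state(); T=np.array(s["tool_pos"]); print(T,s["wrist_force"],s["width"])
im,d,P=cloud("scene"); cv2.imwrite("pics/s6.png",cv2.resize(im[110:290,320:545],(750,600),interpolation=cv2.INTER_CUBIC))
O=np.array([.598,.2193]);a=np.radians(5.8);e=np.array([np.cos(a),np.sin(a)]);n=np.array([-e[1],e[0]])
def sec(name,im,P):
    q=P.reshape(-1,3); X=(q[:,:2]-O)@e; Y=(q[:,:2]-O)@n
    k=(abs(X)<.08)&(abs(Y)<.06)&(q[:,2]<.15)
    for lo,hi in ((.043,.056),(.108,.122),(.122,.15)):
        m=k&(q[:,2]>lo)&(q[:,2]<hi)
        if m.sum()>10: print(name,lo,m.sum(),"x",np.percentile(X[m],[2,98]).round(4),"y",np.percentile(Y[m],[2,98]).round(4),cv2.minAreaRect(np.c_[X,Y][m].astype(np.float32))[1:], np.polyfit(X[m],q[m,2],1).round(3))
sec("scene",im,P)
im,d,P=cloud("wrist"); sec("wrist",im,P)
E
```

```text
[0.60087187 0.2202183  0.19639313] [0.30091324 0.23702027 0.06806255] -0.0011486464493200778
scene 0.043 493 x [-0.0467  0.0385] y [-0.023   0.0179] ((0.0906255692243576, 0.046328429132699966), 3.73050856590271) [0.009 0.046]
scene 0.108 490 x [-0.0606  0.0533] y [-0.0142  0.011 ] ((0.12325146794319153, 0.027934910729527473), 0.31282883882522583) [0.    0.115]
scene 0.122 190 x [-0.0484  0.0605] y [-0.0095  0.0053] ((0.018836194649338722, 0.11602631956338882), 89.84080505371094) [0.018 0.129]
wrist 0.043 1298 x [-0.0459  0.0386] y [-0.0203  0.024 ] ((0.08781702071428299, 0.04502119496464729), 0.08210907876491547) [-0.001  0.044]
wrist 0.108 3117 x [-0.0631  0.0337] y [-0.0105  0.0141] ((0.025904269888997078, 0.10484113544225693), 89.4021987915039) [0.013 0.115]
wrist 0.122 743 x [-0.0495  0.036 ] y [-0.0062  0.0097] ((0.0915287584066391, 0.017550190910696983), 0.5762021541595459) [-0.034  0.127]
```

View pics/s6.png

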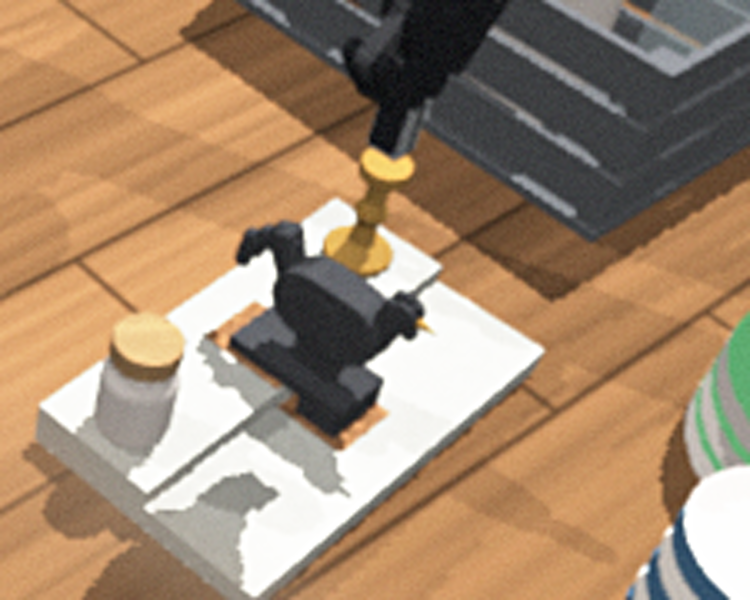

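The rooster stands level and square, with its origin at about x 10 mm, y 2 mm. The candlestick and jar are undisturbed. Now I'll rest the fingertips on its back.

Request:
{"name": "carry_out", "arguments": {"series": "0 0.001 -0.01 0; 0 0 -0.02 0; 0 0 -0.018 0; 0 0 -0.01 0; 0 0 -0.004 0; 0 0 0 0; 0 0 0 0"}}

```text
time: 20.9
tool_pos: [0.6015, 0.2214, 0.1353]
tcp_rot: [-0.161, 3.136, 0.001]
wrist_force: [-0.7, -0.3, 0.6]
width: -0.0
grip_force: 0.0
```

Request:
{"name": "carry_out", "arguments": {"series": "0 0 -0.001 0; 0 0 -0.001 0; 0 0 -0.001 0; 0 0 0 0"}}

```text
time: 21.4
tool_pos: [0.6007, 0.2211, 0.1313]
tcp_rot: [0.161, -3.137, 0.0]
wrist_force: [0.8, -0.5, -0.3]
width: 0.002
grip_force: 0.0
```

Request:
{"name": "carry_out", "arguments": {"series": "0 0 -0.001 0; 0 0 -0.001 0; 0 0 0 0; 0 0 0 0"}}

```text
time: 21.9
tool_pos: [0.6008, 0.2212, 0.1294]
tcp_rot: [0.161, -3.137, 0.0]
wrist_force: [-1.0, -0.2, -0.8]
width: -0.001
grip_force: 0.0
```

Request:
{"name": "carry_out", "arguments": {"series": "0 0 -0.001 0; 0 0 -0.001 0; 0 0 0 0; 0 0 0 0"}}

```text
time: 22.4
tool_pos: [0.6008, 0.2212, 0.1274]
tcp_rot: [0.161, -3.137, 0.0]
wrist_force: [-0.6, 0.4, -0.4]
width: -0.001
grip_force: 0.0
```

Request:
{"name": "carry_out", "arguments": {"series": "0 0 -0.001 0; 0 0 -0.001 0; 0 0 0 0; 0 0 0 0"}}

```text
time: 22.9
tool_pos: [0.6008, 0.2212, 0.1254]
tcp_rot: [0.161, -3.137, 0.0]
wrist_force: [0.4, -0.7, -0.3]
width: 0.003
grip_force: 0.0
```

```bash
python3 - <<'E'
from h import *
s=bot.read_state(); print(s["wrist_force"],s["tool_pos"])
im,d,P=cloud("scene"); cv2.imwrite("pics/s7.png",cv2.resize(im[130:250,370:520],(750,600),interpolation=cv2.INTER_CUBIC))
E
```

```text
[ 0.44542785 -0.69965441 -0.34677679] [0.60081158 0.22120345 0.12535972]
```

View pics/s7.png

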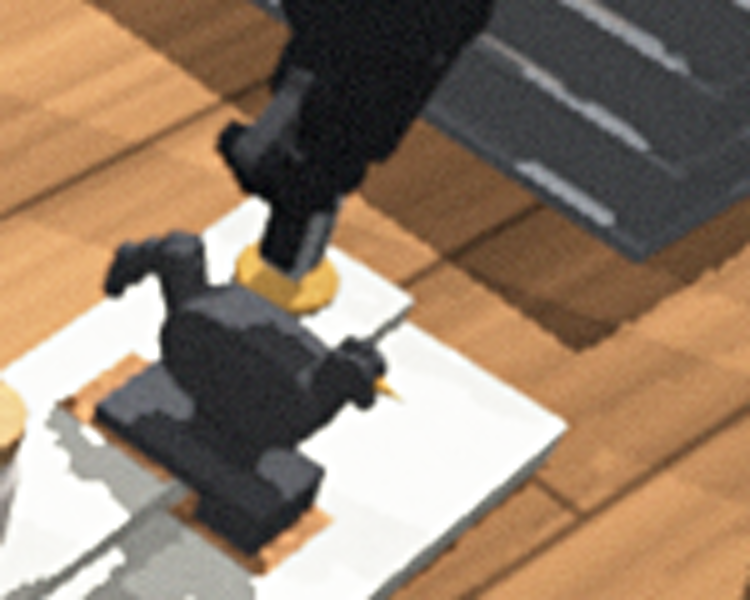

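```bash
python3 - <<'E'
from h import *
im,d,P=cloud("scene")
for cx,cy in ((285,270),(280,255),(310,250),(290,230),(250,310),(290,325),(220,300)):
    print(cx,cy,P[130+cy//5,370+cx//5].round(4))
c=eyes.get_calibration("scene");K=np.array(c["K"]);M=np.array(c["rotation"]);t=np.array(c["position"])
for p in ([.6008,.2212,.1114],[.6008,.2212,.122],[.6008,.2205,.116]):
    v=K@(M.T@(np.array(p)-t)); v=v[:2]/v[2]; print(p,((v-[370,130])*5).round())
E
```

```text
285 270 [0.6073 0.2093 0.1571]
280 255 [0.6041 0.2078 0.1632]
310 250 [0.6111 0.2152 0.1673]
290 230 [0.6053 0.2067 0.1776]
250 310 [0.5916 0.2209 0.1164]
290 325 [0.6077 0.2258 0.1184]
220 300 [0.5813 0.2141 0.1174]Traceback (most recent call last):
  File "<stdin>", line 7, in <module>
ValueError: matmul: Input operand 1 does not have enough dimensions (has 0, gufunc core with signature (n?,k),(k,m?)->(n?,m?) requires 1)
```

```bash
python3 - <<'E'
from h import *
s=bot.read_state(); T=s["tool_pos"]; print(T,s["width"],s["time"])
a=np.radians(5.8);e=np.array([np.cos(a),np.sin(a)]);n=np.array([-e[1],e[0]])
for nm in ("scene","wrist"):
    im,d,P=cloud(nm); q=P.reshape(-1,3);X=(q[:,:2]-T[:2])@e;Y=(q[:,:2]-T[:2])@n
    for z in np.arange(.1,.23,.008):
        k=(abs(q[:,2]-z)<.004)&(abs(X)<.03)&(abs(Y)<.05)
        if k.sum()>3: print(nm,z.round(3),k.sum(),"x",np.percentile(X[k],[2,98]).round(3),"y",np.percentile(Y[k],[2,98]).round(3))
c=eyes.get_calibration("scene"); print(c["rotation"],c["position"])
E
```

```text
[0.60084799 0.22120305 0.12541718] 0.0011367445730651074 23.0
scene 0.1 83 x [-0.028  0.03 ] y [-0.016 -0.012]
scene 0.108 91 x [-0.026  0.029] y [-0.016 -0.009]
scene 0.116 277 x [-0.027  0.027] y [-0.015  0.011]
scene 0.148 6 x [-0.007  0.008] y [-0.008 -0.005]
scene 0.156 26 x [-0.005  0.011] y [-0.013  0.005]
scene 0.164 47 x [-0.009  0.011] y [-0.015  0.004]
scene 0.172 43 x [-0.008  0.011] y [-0.015  0.003]
scene 0.18 36 x [-0.007  0.011] y [-0.015  0.004]
scene 0.188 13 x [0.007 0.011] y [-0.012  0.008]
scene 0.196 63 x [-0.009  0.013] y [-0.033  0.027]
scene 0.204 67 x [-0.011  0.012] y [-0.04   0.036]
scene 0.212 63 x [-0.009  0.015] y [-0.047  0.041]
scene 0.22 93 x [-0.007  0.017] y [-0.049  0.046]
scene 0.228 72 x [-0.001  0.017] y [-0.048  0.049]
wrist 0.108 339 x [-0.03  -0.021] y [-0.012  0.013]
wrist 0.116 2821 x [-0.026  0.011] y [-0.012  0.012]
wrist 0.148 30 x [-0.01  -0.009] y [-0.005  0.007]
wrist 0.156 404 x [-0.01  -0.005] y [-0.011  0.013]
wrist 0.164 572 x [-0.01  -0.005] y [-0.012  0.014]
wrist 0.172 688 x [-0.01  -0.005] y [-0.012  0.014]
wrist 0.18 540 x [-0.01  -0.005] y [-0.012  0.014]
wrist 0.188 1185 x [-0.012  0.011] y [-0.017  0.02 ]
wrist 0.196 3164 x [-0.013  0.009] y [-0.031  0.033]
wrist 0.204 6841 x [-0.012  0.009] y [-0.036  0.038]
wrist 0.212 4928 x [-0.016  0.009] y [-0.042  0.044]
wrist 0.22 8587 x [-0.016  0.004] y [-0.047  0.048]
wrist 0.228 8524 x [-0.016 -0.003] y [-0.049  0.049]
[-2.15809375 -1.12571656  0.42203434] [ 0.96991793 -0.41223522  0.77496976]
```

Both cameras put the shut fingertips at z ≈ 0.150, about 34 mm above the back. The real tips are shorter than stated, which also explains the first slip. I'll go on down, creeping at the end.

Request:
{"name": "carry_out", "arguments": {"series": "0 0 -0.006 0; 0 0 -0.008 0; 0 0 -0.007 0; 0 0 -0.005 0; 0 0 -0.002 0; 0 0 0 0; 0 0 0 0"}}

```text
time: 23.98
tool_pos: [0.6011, 0.2213, 0.0977]
tcp_rot: [-0.161, 3.137, 0.0]
wrist_force: [0.3, -0.3, -0.3]
width: -0.002
grip_force: 0.0
```

Request:
{"name": "carry_out", "arguments": {"series": "0 0 -0.001 0; 0 0 -0.001 0; 0 0 0 0; 0 0 0 0"}}

```text
time: 24.48
tool_pos: [0.6008, 0.2212, 0.0954]
tcp_rot: [0.161, -3.137, 0.0]
wrist_force: [-0.3, -0.4, -0.5]
width: -0.0
grip_force: 0.0
```

Request:
{"name": "carry_out", "arguments": {"series": "0 0 -0.001 0; 0 0 -0.001 0; 0 0 0 0; 0 0 0 0"}}

```text
time: 24.98
tool_pos: [0.6009, 0.2212, 0.0936]
tcp_rot: [-0.161, 3.137, 0.0]
wrist_force: [-1.0, 0.4, 1.6]
width: 0.004
grip_force: 1.0
```

Request:
{"name": "carry_out", "arguments": {"series": "0 0 -0.001 0; 0 0 -0.001 0; 0 0 0 0; 0 0 0 0"}}

```text
time: 25.48
tool_pos: [0.601, 0.2213, 0.0936]
tcp_rot: [-0.161, 3.137, 0.0]
wrist_force: [-4.6, -1.1, 11.0]
width: -0.001
grip_force: 5.4
```

The fingertips press on the back with 11 N, and their height held at 0.0936 m. Now I'll lift off and check.

Request:
{"name": "carry_out", "arguments": {"series": "0 0 0 0; 0 0 0.004 0; 0 0 0.01 0; 0 0 0.03 0; 0 0 0.04 0; 0 0 0.02 0; 0 0 0 0; 0 0 0 0"}}

```text
time: 26.48
tool_pos: [0.5999, 0.2209, 0.1936]
tcp_rot: [0.16, -3.135, 0.001]
wrist_force: [0.5, -0.8, -0.3]
width: -0.002
grip_force: 0.0
```

```bash
python3 - <<'E'
from h import *
s=bot.read_state(); print(s["tool_pos"],s["wrist_force"])
O=np.array([.598,.2193]);a=np.radians(5.8);e=np.array([np.cos(a),np.sin(a)]);n=np.array([-e[1],e[0]])
for nm in ("scene","wrist"):
    im,d,P=cloud(nm); q=P.reshape(-1,3); X=(q[:,:2]-O)@e; Y=(q[:,:2]-O)@n
    for lo,hi in ((.043,.056),(.108,.122)):
        m=(abs(X)<.08)&(abs(Y)<.06)&(q[:,2]>lo)&(q[:,2]<hi)
        print(nm,lo,m.sum(),"x",np.percentile(X[m],[2,98]).round(4),"y",np.percentile(Y[m],[2,98]).round(4),"slope,z",np.polyfit(X[m],q[m,2],1).round(3))
    for t in ("candlestick","jar"):
        for r in spot_in(nm,t)[:1]: print(nm,t,np.round(r["rect"]))
E
```

```text
[0.59988713 0.22088238 0.19364963] [ 0.4845812  -0.76089886 -0.33741678]
scene 0.043 480 x [-0.0466  0.039 ] y [-0.0225  0.019 ] slope,z [0.005 0.046]
scene 0.108 501 x [-0.0624  0.0532] y [-0.0141  0.0114] slope,z [0.004 0.115]
scene candlestick [429. 176.  25.  37.]
scene jar [364. 225.  29.  43.]
wrist 0.043 1331 x [-0.046   0.0388] y [-0.0203  0.024 ] slope,z [-0.001  0.044]
wrist 0.108 3168 x [-0.0633  0.0338] y [-0.0104  0.0139] slope,z [0.012 0.115]
wrist candlestick [409. 148.  85.  60.]
wrist jar [125. 153.  90.  63.]
```

```bash
python3 -c "
from workcell import bot
print(bot.finish_job())"
```

```text
the job is handed in; nothing more can be done
None
```

The rooster stands level, square and released in the marked place. It did not move under an 11 N fingertip touch, the candlestick and jar were not disturbed, and the job is handed in. One doubt: if the judge uses the reported TCP, the touch falls short of the 88 mm grasp-point height in step 3, because the real fingertips sit well above the stated position.

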